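# Lower the pressure roller of the plate sealer into its service rest

## Task

The pressure roller of the bench plate sealer has to come out for cleaning. Flip the upright cam lever fully over, away from the open rest, until it lies level, and turn the wing knob on the other side fully open, counter-clockwise; then push the roller gently down out of its sloping slots, both ends together, until it sits home against the stops of the open rest. Leave both catches open and do not disturb the beaker or the small white-capped bottle standing by.

Things in the scene. Friction and masses are not known exactly. Their poses are not given: they have to be found in the camera images.
- fixture: Roller frame of the plate sealer, fixed: a deck 164 x 112 mm, 104 mm up on a post, with two upright aluminium side plates 10 mm thick, inner faces at y = +-48 mm. Origin at bench level; -x is its open front, +x its back, +y the lever side, z up. Plate tops fall from z = 205 mm at the back (x = 54 mm) to 181 mm at the slot mouths (x = 3 mm); the boss of the lever stands up to 206 mm. Between them all is open down to z = 130 mm.
- seat (a point): Fixed point of the frame, 175 mm up, x = 35 mm: roller's middle when seated. Here each plate has a slot 14 mm high, closed at the back, sloping 25 degrees down to the front. The slot opens 26 mm down the slope; its lower edge runs on as an open rail to an upturned stop. A 1.5 mm hump on each rail keeps the shaft in the seat, another before the stop keeps it in the rest.
- rest (a point): Fixed point of the frame, 145 mm up, x = -30 mm: the roller's middle when its shaft is home against the stops of the open rest, 71.5 mm down the slope from the seat (65 mm to the front, 30 mm lower).
- roller: Loose black rubber roller, 46 mm diameter, 90 mm long, about 0.45 kg (varies). Flatted steel shaft ends (16 x 9 mm) stick out through both slots to y = +-72 mm, so it slides without turning. Origin at its middle on the axis, y along the shaft. Friction holds it on the slope wherever it is left; a central push of 1 to 4 N moves it, rising sharply at the stops. Pushed off-centre it skews and jams.
- cam_lever (a joint): Cam lever outside the +y plate, hinged about the frame's y axis: 0 = closed, black arm nearly upright (leaning 5 degrees to the front), steel lobe in front of the shaft end. Grows as the arm swings to the frame's back (+x) and down; stop at 1.65 rad, arm level, pointing back. Lobe clear of the shaft from about 1.1 rad. Stiff (0.22 N m), stays where left.
- lever_pivot (a point): On the cam lever's hinge axis, mid-width of the arm, 195 mm up (x = 6 mm, y = 80 mm from the frame's origin). Fixed to the frame and oriented like it.
- lever_tip (a point): Centre of the round bar (18 mm diameter, 18 mm long along y) at the free end of the cam lever's black arm, 74 mm from the pivot. The arm is 12 mm thick in its swing direction and 14 mm wide.
- wing_knob (a joint): Black wing knob, upright axis, outside the -y plate (x = 19.5 mm, y = -90 mm): 0 = closed, wings along the frame's y, the steel keeper under them in front of the shaft end. Grows counter-clockwise seen from above, stop at 1.6 rad. Keeper clear of the shaft from about 1.15 rad. Stiff (0.12 N m), stays where left.
- knob_grip (a point): On the wing knob's axis, 10 mm below the top of the wings (top 232 mm up). The wing blade is 52 mm long (this point's y), 10 mm thick (its x) and 32 mm high. As it turns, its tips sweep 6 mm past the side plate, so grip the part that stands above the plate.
- serum: Bystander: small white-capped bottle, 52 mm in diameter, 108 mm high. Origin under its centre.
- beaker: Bystander: glass beaker, 70 mm in diameter, 86 mm high. Origin under its centre.

How it is judged (in metres and radians):
On the way:
1. cam lever and wing knob both opened while the roller is still in its slots (value of joint each of cam_lever, wing_knob above 1.2 rad and x of roller in the frame of fixture above 0.012 m), for 0.2 s.
At the end, for the whole second after the job is handed in: The roller lies still in the open rest, its middle within 6 mm of the home point and its shaft square to the frame within 0.08 rad; the cam lever and the wing knob both stand open beyond 1.2 rad (distance between roller and rest below 0.006 m and angle between the y axis of roller and the y axis of fixture, either way round below 0.08 rad and value of joint each of cam_lever, wing_knob above 1.2 rad and linear speed of roller below 0.02 m/s); the robot touches nothing.
It fails at once if the roller is thrown or dropped (faster than 0.5 m/s) (linear speed of roller above 0.5 m/s).
It fails at once if the roller is pushed with more than 45 N (contact force between any of the fingers, the arm and roller above 45 N).
It fails at once if a bystander is shifted by more than 30 mm or knocked over (distance of any of serum, beaker from where it was at the start of the episode above 0.03 m or angle between any of serum, beaker's own z axis and vertical above 0.4 rad).
It also fails if it takes over 61 s, if anything falls off the work surface, if the arm or the gripper's body presses on something with over 40 N, if the wrist force passes 120 N, or if a joint passes its speed limit or range.

## Robot

A 6-joint arm with a two-finger parallel gripper is mounted at the origin on the work surface; the furniture and walls round the work are solid. World frame = base frame: x ahead of the robot, y to its left, z up, the work surface at z = 0. Lengths are in mm, angles in rad, forces in N, time in s.
With the tool pointing down it reaches from about 350 to 975 mm from the base axis. Payload 7.1 kg.
Tool frame: the origin (TCP) lies midway between the tips of the shut fingers; the grasp point (between the pads) lies 19 mm behind it (ctrl.tcp_to_grasp is the distance from the TCP to the grasp point, in mm); z points along the fingers, y is the line along which they close (so a half turn about z gives the same grasp; the last joint's range is limited). The gripper opens to 88 mm and grips with 3 to 60 N. Pads are 20 mm wide; open, the fingers measure 115 mm over their backs; the gripper's body (75 mm by 178 mm) begins 61 mm behind the grasp point.
Start: joints at [-1.209, 0.423, 1.63, -0, 1.089, -0.019], TCP at [232.306, -580.206, 222.675] pointing down, gripper open.
Joint ranges: [-3, 3], [-0.9, 2.11], [0.09, 2.58], [-1.31, 4.45], [0.11, 2.69], [-2.54, 2.54]. Speed limits (rad/s): [2.39, 2.39, 3.01, 3.14, 3.14, 3.14].

## Interface

Orientations are given as a rotation vector (axis times angle).
In Python, from workcell import get_obs, cams, ticket, boxes_of, ctrl gives the robot as it stands.
- The arm moves only by the shell command python3 -m creep 'ROWS' [OPENING]. ROWS is JSON, one flat list of numbers, 4 for each row, row after row: the shift along the world's x, y, z in m, then the turn about the world's z in rad. In form: [tx, ty, tz, spin, tx, ty, tz, spin, ...]. A call has 1 to 10 rows; each row is the pose to reach, as a shift and turn from the pose commanded when the call began; what a row does not reach only later rows make up. A row lasts 1/12 s, in which the tool goes at most 41.7 mm and 7.16 degrees, less where a joint would pass 70% of its speed; a pose out of reach is approached as far as the arm can. A call with a gripper value outside its range is refused whole. OPENING is the opening, from 0 (shut) to 1 (fully open), set as the call begins (- or left out, the last holds). The fingers move at their own pace and stop on an object; the grip force is fixed at half the most. Time passes only in rows, so rows that repeat a pose let the fingers close. It gives the time, the measured TCP pose, the force, the opening and the grip force at its end, in the units of the state.
- get_obs(): the state, without advancing time (a new reading comes with each control period).
- cams.get_image(name): name is "scene" or "top" or "wrist"; returns (picture, depth): 400x640x3 uint8, red, green, blue; 400x640 float32, mm along the optical axis (not along the pixel's ray), 0 where there is no reading.
- cams.get_calibration(name): a dict with "mtx" (3x3 intrinsics, pixels), "D" ([k1, k2, p1, p2, k3] as OpenCV has them; the pictures are not rectified), "R" (3x3) and "t" (3): a world point X has camera coordinates R X + t; the wrist camera has in their place "mount" (4x4, takes a point from camera to tool coordinates, whose origin is the TCP and whose axes are the flange's). Camera axes: x right, y down, z forward; pixel columns grow to the right and rows downward; lengths in mm; the calibration is good to about 2 mm. A picture is of the moment at which its call begins: read the wrist's pose just before it. get_calibration takes no time and is no camera call.
- ticket.close_job(): hands the job in; it is judged then, once.
Trained networks look in the newest picture that a camera, given by its name, has taken for a name from the list of things; names that differ only in an ending like _2 or _b are one class to them, and where a whole thing is asked for, a point or a joint stands for the part that bears it (a point fixed in the world has none). Each returns a list of dicts, best first, with "score" (0 to 1); they miss things now and then, are a little off and sometimes report something else, mostly with a low value. They report only what shows in the picture. A call takes as long as a camera call.
- boxes_of(camera, target): "centre" ([column, row] in pixels, amid what is visible of it).
The state is a dict: "t": time; "qpos": joint angles; "qvel": joint speeds; "joint_torque": joint torques, N m; "ee_pos": TCP position; "orientation": TCP orientation; "ft_force": force on the tool from outside, world axes, zero at the start; "moment": the same for the moment, N m; "width": finger opening in mm; "grasp_force": force on a finger pad.
Only numpy, scipy, OpenCV 4.12 (cv2) and the standard library are available. Lean on these libraries where they do the work, as an engineer would, in place of code of your own. Each camera call takes 0.05 s, during which the arm holds its last target. There are 200 camera calls.

## Working session

There is one attempt and no reset: what is moved stays moved. The work goes in short steps, Python scripts to look and compute and a shell command to move; the robot and the scene stay as the last step left them, time stands still between calls to the robot, and variables do not carry over. Pictures are saved under pics/ and viewed, at most 10 in all, crops included, and the job is handed in when it is done.

```bash
ls; mkdir -p pics; python3 - <<'E'
from workcell import get_obs,cams,boxes_of
import cv2,numpy as np
o=get_obs();print(o['t'],o['ee_pos'],o['orientation'],o['width'])
ims=[]
for n in ['scene','top']:
    im,d=cams.get_image(n);np.savez(f'{n}.npz',im=im,d=d);cv2.imwrite(f'pics/{n}.png',im[:,:,::-1])
    c=cams.get_calibration(n);print(n,np.round(c['mtx'],0).tolist(),np.round(-c['R'].T@c['t'].ravel()).tolist())
    for t in ['fixture','roller','cam_lever','lever_tip','wing_knob','knob_grip','serum','beaker']:
        r=boxes_of(n,t)
        out=[]
        for b in r[:2]:
            u,v=b['centre'];z=d[int(v),int(u)]
            p=cv2.undistortPoints(np.array([[[u,v]]],float),c['mtx'],c['D'])[0,0]
            X=c['R'].T@(np.array([p[0],p[1],1])*z-c['t'].ravel())
            out.append((round(b['score'],2),round(u),round(v),X.round().tolist()))
        print(n,t,out)
E
```

```text
pics
0.0 [ 232.11156822 -579.68922018  221.88813889] [-3.08329175e+00 -5.94283459e-01  4.36843771e-04] 88.0019027143288
scene [[514.0, 0.0, 329.0], [0.0, 514.0, 195.0], [0.0, 0.0, 1.0]] [-280.0, -638.0, 888.0]
scene fixture [(0.55, 346, 243, [369.0, -319.0, 163.0])]
scene roller [(0.68, 371, 226, [411.0, -353.0, 191.0])]
scene cam_lever [(0.72, 402, 203, [493.0, -382.0, 204.0])]
scene lever_tip [(0.77, 404, 200, [495.0, -385.0, 213.0])]
scene wing_knob [(0.73, 326, 220, [372.0, -272.0, 202.0]), (0.46, 345, 251, [371.0, -319.0, 140.0])]
scene knob_grip [(0.77, 323, 216, [369.0, -268.0, 212.0])]
scene serum [(0.88, 266, 206, [453.0, -63.0, 84.0])]
scene beaker [(0.89, 412, 233, [595.0, -384.0, 35.0])]
top [[473.0, 0.0, 320.0], [0.0, 473.0, 205.0], [0.0, 0.0, 1.0]] [324.0, -231.0, 1063.0]
top fixture [(0.4, 354, 212, [440.0, -306.0, 106.0])]
top roller [(0.64, 376, 217, [420.0, -339.0, 197.0])]
top cam_lever [(0.82, 396, 173, [498.0, -375.0, 219.0])]
top lever_tip []
top wing_knob [(0.68, 337, 241, [374.0, -267.0, 231.0])]
top knob_grip [(0.78, 334, 241, [374.0, -261.0, 231.0])]
top serum [(0.83, 230, 202, [460.0, -54.0, 112.0]), (0.75, 397, 173, [498.0, -376.0, 224.0])]
top beaker [(0.76, 385, 154, [581.0, -384.0, 26.0]), (0.68, 396, 173, [497.0, -375.0, 224.0])]
```

View pics/scene.png

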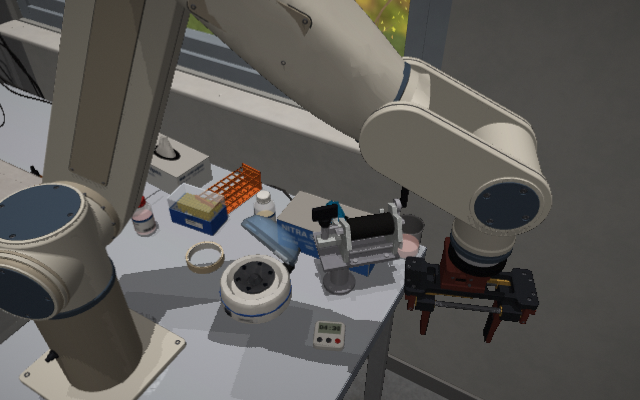

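View pics/top.png

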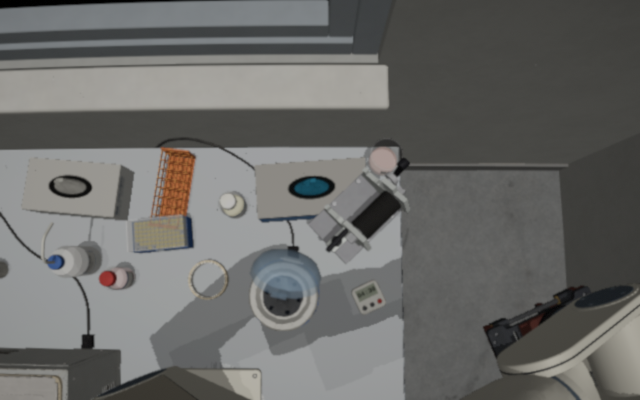

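The fixture stands near (448, -320) with its back pointing at about -139°, and the beaker is by its lever side. I'll rise and look from above with the wrist camera.

```bash
python3 -m creep '[0,0,0.04,0, 0,0,0.08,0, 0,0,0.12,0, 0,0,0.16,0.1, 0.02,0.03,0.18,0.2, 0.04,0.06,0.18,0.3, 0.06,0.09,0.18,0.34, 0.08,0.12,0.18,0.34, 0.10,0.15,0.18,0.34, 0.12,0.18,0.18,0.34]' 0
python3 -m creep '[0.02,0.03,0,0, 0.04,0.05,0,0, 0.06,0.065,0,0, 0.06,0.065,0,0, 0.06,0.065,0,0]'
cat > look.py <<'E'
from workcell import get_obs,cams,boxes_of
import cv2,numpy as np,sys
from scipy.spatial.transform import Rotation as Ro
def cam(n):
    o=get_obs();c=cams.get_calibration(n);im,d=cams.get_image(n)
    if n=='wrist':
        T=np.eye(4);T[:3,:3]=Ro.from_rotvec(o['orientation']).as_matrix();T[:3,3]=o['ee_pos'];M=T@c['mount']
    else:
        M=np.eye(4);M[:3,:3]=c['R'].T;M[:3,3]=-c['R'].T@np.ravel(c['t'])
    return im,d,c,M
def cloud(d,c,M):
    v,u=np.indices(d.shape);p=np.stack([u,v],-1).reshape(-1,1,2).astype(float)
    n=cv2.undistortPoints(p,c['mtx'],c['D'])[:,0]
    X=np.c_[n,np.ones(len(n))]*d.reshape(-1,1)
    W=X@M[:3,:3].T+M[:3,3];W[d.ravel()==0]=np.nan
    return W.reshape(*d.shape,3)
E
python3 - <<'E'
from look import *
o=get_obs();print(o['t'],o['ee_pos'],o['orientation'],o['qpos'])
im,d,c,M=cam('wrist');W=cloud(d,c,M);np.savez('w1.npz',im=im,W=W);cv2.imwrite('pics/w1.png',im[:,:,::-1])
for t in ['roller','cam_lever','lever_tip','wing_knob','knob_grip','beaker','serum']:
    print(t,[(round(b['score'],2),np.round(b['centre']),W[int(b['centre'][1]),int(b['centre'][0])].round()) for b in boxes_of('wrist',t)[:2]])
E
```

```text
t: 1.73
ee_pos: [352.8, -398.7, 402.9]
orientation: [2.94, 1.107, 0.0]
ft_force: [1.1, 0.2, 0.7]
width: 24.9
grasp_force: 0.0
t: 2.15
ee_pos: [412.9, -334.5, 402.7]
orientation: [2.938, 1.112, -0.0]
ft_force: [-0.3, -0.4, 0.1]
width: 0.4
grasp_force: 0.0
2.15 [ 412.87744091 -334.50882316  402.7079138 ] [ 2.93818187e+00  1.11158592e+00 -2.75688061e-04] [-7.03181938e-01  1.18714301e-01  1.62372945e+00 -2.39456455e-04
  1.39908523e+00  1.44291235e-01]
roller [(0.94, array([336., 160.]), array([ 431., -337.,  199.]))]
cam_lever [(0.7, array([412., 144.]), array([ 497., -376.,  236.]))]
lever_tip [(0.95, array([414., 143.]), array([ 498., -375.,  243.])), (0.19, array([317., 128.]), array([ 436., -303.,  105.]))]
wing_knob [(0.98, array([257., 158.]), array([ 384., -269.,  233.]))]
knob_grip [(0.78, array([258., 154.]), array([ 385., -268.,  220.]))]
beaker [(0.81, array([414.,  91.]), array([ 572., -381.,   26.])), (0.49, array([414., 144.]), array([ 498., -375.,  248.]))]
serum [(0.73, array([201.,   4.]), array([452., -69.,  38.]))]
```

View pics/w1.png

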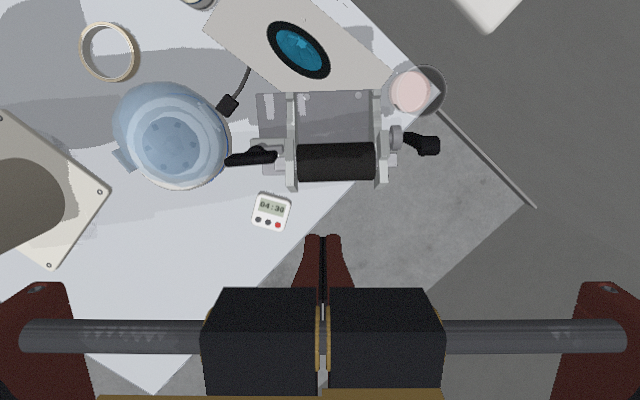

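The wrist view shows the fixture with its front up. The knob is at (255,157), the roller at (336,160), the lever tip at (425,144) and the beaker at (414,90). Next I'll fit the fixture frame from the cloud.

```bash
python3 - <<'E'
import numpy as np,cv2
f=np.load('w1.npz');W=f['W'];g=f['im'].max(-1)
def box(m,name):
    P=W[m][:,:2].astype(np.float32);r=cv2.minAreaRect(P);print(name,len(P),np.round(r[0],1),np.round(r[1],1),round(r[2],1),'mean',P.mean(0).round(1))
    return P
v,u=np.indices(g.shape);z=W[...,2]
roi=lambda a,b,c,d:(u>a)&(u<b)&(v>c)&(v<d)
box(roi(220,280,130,180)&(z>226)&(z<238)&(g<90),'knob')
box(roi(285,390,130,190)&(z>185)&(z<203)&(g<70),'roller')
box(roi(240,395,80,200)&(z>99)&(z<109),'deck')
m=roi(395,450,110,175)&(z>225)&(g<90);P=box(m,'lever');print(W[m].max(0),W[m].min(0))
m=roi(280,400,80,200)&(z>170)&(z<210)&(g>90);box(m,'plates')
m=roi(385,460,60,125)&(z>10)&(z<95);box(m,'beaker')
E
```

```text
knob 479 [ 376.2 -265.4] [ 9.2 51.2] 46.0 mean [ 377.  -265.6]
roller 2731 [ 426.6 -341.1] [41.5 89.5] 43.6 mean [ 428.  -339.6]
deck 5172 [ 428.2 -306.1] [112.5 155.6] 43.5 mean [ 444.4 -292.3]
lever 553 [ 502.7 -378.1] [18.1 16.9] 44.4 mean [ 502.2 -376. ]
[ 513.74374213 -367.72404049  280.64108686] [ 492.13093384 -387.90490372  225.02013588]
plates 1765 [ 428.8 -343.9] [ 77.7 137.4] 46.9 mean [ 440.8 -348.4]
beaker 2494 [ 562.2 -373.1] [70.  84.8] 43.1 mean [ 570.8 -380.2]
```

```bash
python3 -m creep '[0.04,-0.006,0,0.03, 0.08,-0.012,0,0.03, 0.121,-0.018,0,0.03, 0.121,-0.018,-0.04,0.03, 0.121,-0.018,-0.08,0.03, 0.121,-0.018,-0.12,0.03, 0.121,-0.018,-0.145,0.03, 0.121,-0.018,-0.145,0.03, 0.121,-0.018,-0.145,0.03]' 0
python3 - <<'E'
from look import *
im,d,c,M=cam('wrist');cv2.imwrite('pics/w2.png',im[:,:,::-1])
E
```

```text
t: 3.3
ee_pos: [532.7, -353.3, 256.8]
orientation: [-2.921, -1.15, 0.003]
ft_force: [0.4, -0.3, 0.6]
width: 0.1
grasp_force: 0.0
```

View pics/w2.png

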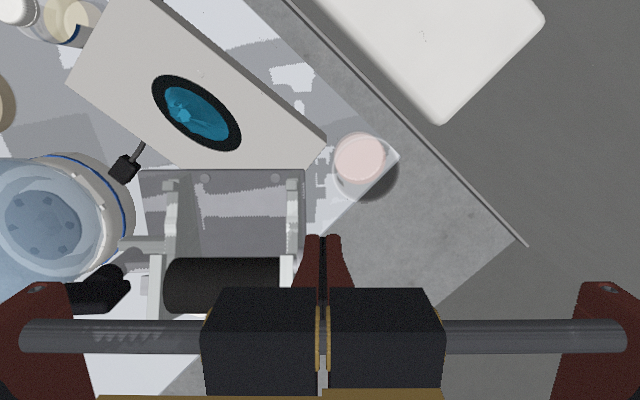

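Fingers at (322,240) stand in front of the lever, in line with it outside the +y plate. Now I'll push it over.

```bash
python3 -m creep '[-0.013,-0.012,0,0, -0.032,-0.030,0,0, -0.046,-0.043,-0.004,0, -0.0585,-0.0545,-0.008,0, -0.069,-0.064,-0.021,0, -0.075,-0.070,-0.035,0, -0.079,-0.074,-0.045,0, -0.079,-0.074,-0.055,0, -0.079,-0.074,-0.055,0]'
python3 - <<'E'
from look import *
im,d,c,M=cam('wrist');cv2.imwrite('pics/w3.png',im[:,:,::-1])
im,d,c,M=cam('scene');W=cloud(d,c,M);cv2.imwrite('pics/s3.png',cv2.resize(im[130:310,290:500,::-1],None,fx=3,fy=3))
E
```

```text
t: 4.1
ee_pos: [455.0, -429.2, 203.9]
orientation: [2.919, 1.15, 0.001]
ft_force: [-2.2, -3.5, 5.8]
width: 0.6
grasp_force: 2.3
```

View pics/s3.png

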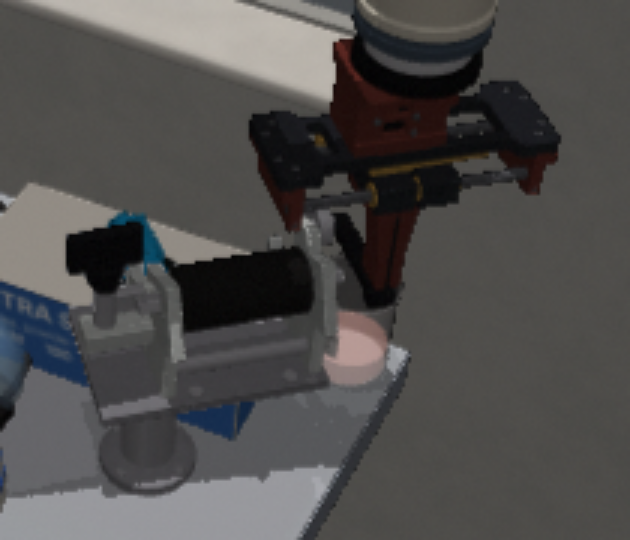

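The scene crop shows the lever arm lying back under the fingers at (370,270). I'll press slightly more, rise, and go over the knob with a -90° spin.

```bash
python3 -m creep '[0,0,-0.004,0, 0,0,-0.004,0, 0,0,0.03,0, 0,0,0.07,0, 0,0,0.10,-0.12, -0.02,0.03,0.10,-0.24, -0.035,0.06,0.10,-0.36, -0.05,0.09,0.10,-0.48, -0.065,0.12,0.10,-0.60, -0.079,0.15,0.10,-0.72]'
python3 -m creep '[0,0.013,0,-0.12, 0,0.013,0,-0.24, 0,0.013,0,-0.36, 0,0.013,0,-0.48, 0,0.013,0,-0.60, 0,0.013,0,-0.72, 0,0.013,0,-0.84, 0,0.013,0,-0.85, 0,0.013,0,-0.85]' 0.5
python3 - <<'E'
from look import *
o=get_obs();print(o['qpos'],o['width'])
im,d,c,M=cam('wrist');W=cloud(d,c,M);cv2.imwrite('pics/w4.png',im[:,:,::-1])
g=im.max(-1);z=W[...,2]
m=(g<90)&(z>224)&(z<238)&(np.hypot(W[...,0]-376,W[...,1]+265)<45)
r=cv2.minAreaRect(W[m][:,:2].astype(np.float32));print(r,m.sum())
for n in['scene','top']:
    im,d,c,M=cam(n);W=cloud(d,c,M);g=im.max(-1)
    F=(W[...,:2]-[451.5,-318]);x=F@[-.731,-.682];y=F@[.682,-.731];z=W[...,2]
    m=(g<80)&(x>5)&(x<110)&(y>68)&(y<95)&(z>160)&(z<290)
    if m.sum():print(n,m.sum(),[ (a.min().round(),a.max().round()) for a in (x[m],y[m],z[m])])
E
```

```text
t: 5.03
ee_pos: [374.6, -275.3, 302.8]
orientation: [-3.141, -0.039, -0.0]
ft_force: [0.7, 0.1, 0.9]
width: 0.4
grasp_force: 0.0
t: 5.78
ee_pos: [375.6, -263.8, 302.9]
orientation: [-2.884, 1.246, -0.0]
ft_force: [-0.5, 0.4, 1.0]
width: 43.7
grasp_force: 0.0
[-6.38493582e-01  7.64734470e-02  1.89699661e+00  3.02295436e-04
  1.16794751e+00  1.74810044e+00] 43.69393676930921
((376.23992919921875, -265.9894104003906), (9.974632263183594, 50.26529312133789), 46.009979248046875) 865
scene 280 [(np.float64(5.0), np.float64(91.0)), (np.float64(68.0), np.float64(88.0)), (np.float64(175.0), np.float64(208.0))]
top 379 [(np.float64(6.0), np.float64(87.0)), (np.float64(72.0), np.float64(91.0)), (np.float64(191.0), np.float64(208.0))]
```

View pics/w4.png

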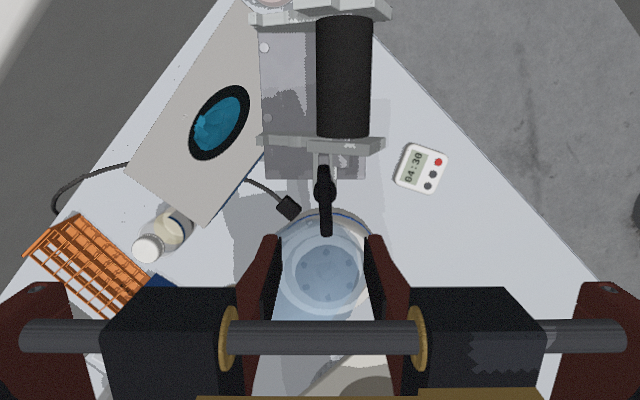

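Knob wings at (325,200) sit midway between the fingers; lever confirmed level. I'll descend, grip and turn.

```bash
python3 -m creep '[0.001,-0.002,-0.04,0, 0.001,-0.002,-0.075,0, 0.001,-0.002,-0.096,0, 0.001,-0.002,-0.096,0]'
python3 -m creep '[0,0,0,0, 0,0,0,0, 0,0,0,0, 0,0,0,0, 0,0,0,0]' 0
python3 -m creep '[0,0,0,0.1, 0,0,0,0.2, 0,0,0,0.3, 0,0,0,0.4, 0,0,0,0.5, 0,0,0,0.6, 0,0,0,0.7, 0,0,0,0.8, 0,0,0,0.9, 0,0,0,1.0]'
python3 -m creep '[0,0,0,0.1, 0,0,0,0.2, 0,0,0,0.3, 0,0,0,0.4, 0,0,0,0.5, 0,0,0,0.57, 0,0,0,0.6, 0,0,0,0.6]'
```

```text
t: 6.27
ee_pos: [373.9, -264.3, 202.8]
orientation: [-2.881, 1.248, 0.012]
ft_force: [-0.4, -0.1, 0.2]
width: 43.7
grasp_force: 0.0
t: 6.68
ee_pos: [376.9, -266.6, 207.9]
orientation: [2.881, -1.251, 0.004]
ft_force: [0.4, -0.2, 0.2]
width: 14.0
grasp_force: 0.0
t: 7.52
ee_pos: [376.3, -266.7, 207.8]
orientation: [3.127, 0.291, 0.001]
ft_force: [-3.4, -1.0, 6.0]
width: 10.3
grasp_force: 30.0
t: 8.18
ee_pos: [376.2, -266.5, 207.8]
orientation: [2.903, 1.198, 0.0]
ft_force: [-2.9, -0.6, 6.3]
width: 9.5
grasp_force: 30.0
```

```bash
python3 -m creep '[0,0,0,0, 0,0,0,0, 0,0,0.03,0, 0,0,0.07,0, 0,0,0.1,-0.03, 0.005,-0.04,0.1,-0.03, 0.011,-0.075,0.1,-0.03, 0.017,-0.106,0.1,-0.03, 0.017,-0.106,0.1,-0.03]' 0.35
python3 -m creep '[0,0,0,0, 0,0,0,0, 0,0,0,0]' 0.57
python3 - <<'E'
from look import *
o=get_obs();print(o['ee_pos'],o['width'])
im,d,c,M=cam('wrist');W=cloud(d,c,M);cv2.imwrite('pics/w5.png',im[:,:,::-1])
def frame(im,W):
    g=im.max(-1);z=W[...,2]
    m=(g<90)&(z>224)&(z<238)&(np.hypot(W[...,0]-376,W[...,1]+265)<45)
    if m.sum()>20: print('knob',cv2.minAreaRect(W[m][:,:2].astype(np.float32)),m.sum())
    m=(g<70)&(z>180)&(z<203)&(np.hypot(W[...,0]-426,W[...,1]+341)<55)
    if m.sum()>20: print('roller',cv2.minAreaRect(W[m][:,:2].astype(np.float32)),m.sum(),W[m].max(0))
frame(im,W)
im,d,c,M=cam('top');frame(im,cloud(d,c,M))
E
```

```text
t: 8.93
ee_pos: [394.4, -376.8, 307.2]
orientation: [2.921, 1.147, 0.001]
ft_force: [-0.4, -0.1, 0.3]
width: 30.8
grasp_force: 0.0
t: 9.18
ee_pos: [393.0, -371.1, 306.5]
orientation: [-2.922, -1.152, 0.0]
ft_force: [0.5, 0.8, 0.5]
width: 47.0
grasp_force: 0.0
[ 392.99311306 -371.11391734  306.46149407] 46.96241961114974
knob ((376.2992248535156, -265.33831787109375), (50.87644577026367, 9.728632926940918), 45.19405746459961) 1160
roller ((427.34405517578125, -340.52044677734375), (42.69736099243164, 89.99606323242188), 43.04641342163086) 5509 [ 472.04479276 -294.3483952   201.2460875 ]
knob ((388.0560302734375, -253.04147338867188), (16.514875411987305, 8.843697547912598), 46.476104736328125) 55
roller ((419.4215087890625, -356.8599548339844), (5.801670074462891, 85.94900512695312), 45.98297882080078) 73 [ 451.11018522 -324.91204266  201.74276653]
```

View pics/w5.png

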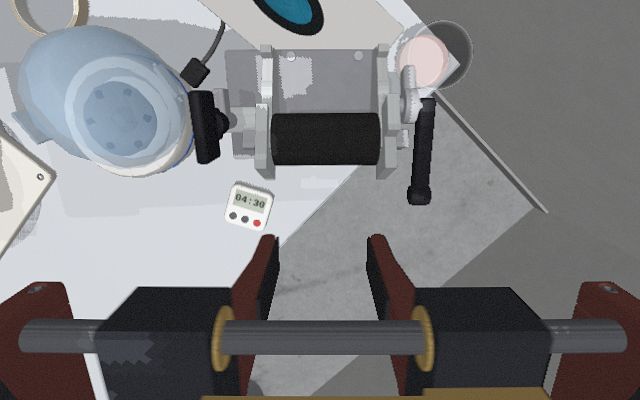

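Knob turned about 90° (wings vertical in the picture at (205,127)), lever at (422,150), roller still in its slots at (325,138). Now I'll go down behind the roller.

```bash
python3 -m creep '[0.001,-0.001,-0.04,0, 0.001,-0.001,-0.08,0, 0.001,-0.001,-0.105,0, 0.001,-0.001,-0.118,0, 0.001,-0.001,-0.118,0, 0.005,0.002,-0.118,0, 0.008,0.006,-0.118,0, 0.010,0.008,-0.118,0, 0.010,0.008,-0.118,0]'
python3 -m creep '[0.0035,0.0035,-0.002,0, 0.007,0.007,-0.0045,0, 0.011,0.010,-0.007,0, 0.015,0.0135,-0.009,0, 0.018,0.017,-0.0115,0, 0.018,0.017,-0.0115,0]'
```

```text
t: 10.03
ee_pos: [404.5, -364.1, 190.1]
orientation: [2.92, 1.152, 0.002]
ft_force: [0.1, 1.6, -1.0]
width: 50.2
grasp_force: 0.0
t: 10.53
ee_pos: [422.1, -346.5, 176.9]
orientation: [-2.922, -1.152, -0.001]
ft_force: [0.3, 0.6, -0.4]
width: 50.1
grasp_force: 0.0
```

```bash
python3 -m creep '[0.0035,0.0035,-0.002,0, 0.007,0.007,-0.0045,0, 0.011,0.010,-0.007,0, 0.015,0.0135,-0.009,0, 0.018,0.017,-0.0115,0, 0.020,0.019,-0.013,0]'
python3 - <<'E'
from look import *
im,d,c,M=cam('scene');cv2.imwrite('pics/s6.png',cv2.resize(im[130:310,290:500,::-1],None,fx=3,fy=3))
o=get_obs();print(o['ee_pos'],o['ft_force'])
E
```

```text
t: 11.03
ee_pos: [441.7, -327.4, 163.6]
orientation: [-2.922, -1.152, -0.0]
ft_force: [-0.4, -0.8, -0.2]
width: 50.3
grasp_force: 0.5
[ 441.76448324 -327.18412475  163.43606707] [ 0.58989871  0.72497781 -0.40291886]
```

View pics/s6.png

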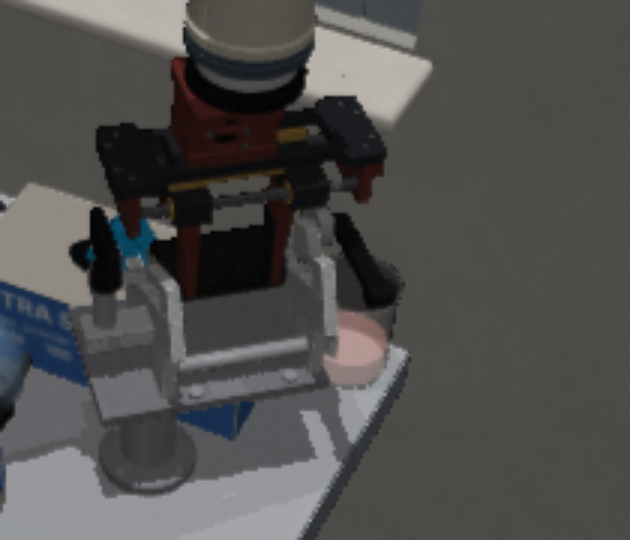

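The scene crop shows the roller sliding down square under both fingers (225,260). I'll continue towards the stops in smaller steps.

```bash
python3 -m creep '[0.0025,0.0025,-0.0015,0, 0.005,0.005,-0.003,0, 0.0075,0.007,-0.004,0, 0.0085,0.008,-0.005,0]'
python3 -m creep '[0.0015,0.0015,-0.001,0]'
python3 -m creep '[0.0015,0.0015,0,0]'
python3 -m creep '[0,0,0,0]'
```

```text
t: 11.42
ee_pos: [450.1, -319.9, 159.1]
orientation: [-2.923, -1.152, -0.0]
ft_force: [-0.8, -1.2, -0.4]
width: 50.6
grasp_force: 0.5
t: 11.5
ee_pos: [451.4, -318.7, 158.1]
orientation: [2.923, 1.152, -0.0]
ft_force: [-2.7, -3.2, 0.8]
width: 49.8
grasp_force: 2.0
t: 11.58
ee_pos: [452.2, -318.1, 158.2]
orientation: [2.921, 1.153, -0.003]
ft_force: [-11.1, -9.0, 6.3]
width: 50.3
grasp_force: 7.5
t: 11.67
ee_pos: [452.1, -318.2, 158.5]
orientation: [2.921, 1.153, -0.004]
ft_force: [-5.9, -6.9, 3.5]
width: 50.0
grasp_force: 4.3
```

```bash
python3 -m creep '[0.0007,0.0007,0,0]'
python3 -m creep '[0.0007,0.0007,0,0]'
python3 - <<'E'
from look import *
im,d,c,M=cam('top');W=cloud(d,c,M)
g=im.max(-1);z=W[...,2]
F=W[...,:2]-[451.8,-317.8];x=F@[-.731,-.682];y=F@[.682,-.731]
m=(g<70)&(abs(y)<46)&(x>-60)&(x<5)&(z>135)&(z<175)
print(m.sum(),[(np.percentile(a[m],[1,50,99]).round(1)) for a in (x,y,z)])
for a,b in((-45,-25),(-20,20),(25,45)):
    k=m&(y>a)&(y<b);print(a,k.sum(),np.percentile(x[k],[2,98]).round(1) if k.sum() else '')
E
```

```text
t: 11.75
ee_pos: [452.3, -317.9, 158.5]
orientation: [2.921, 1.153, -0.005]
ft_force: [-10.7, -10.8, 5.8]
width: 50.3
grasp_force: 7.4
t: 11.83
ee_pos: [452.6, -317.8, 158.7]
orientation: [2.92, 1.153, -0.006]
ft_force: [-12.7, -12.2, 8.3]
width: 50.2
grasp_force: 9.5Traceback (most recent call last):
  File "<stdin>", line 6, in <module>
    return _quantile_unchecked(
        a, q, axis, out, overwrite_input, method, keepdims, weights)
    return _ureduce(a,
                    func=_quantile_ureduce_func,
    ...<5 lines>...
                    overwrite_input=overwrite_input,
                    method=method)
    r = func(a, **kwargs)
    result = _quantile(arr,
                       quantiles=q,
    ...<2 lines>...
                       out=out,
                       weights=wgt)
    slices_having_nans = np.isnan(arr[-1, ...])
                                  ~~~^^^^^^^^^
IndexError: index -1 is out of bounds for axis 0 with size 0
```

```bash
python3 -m creep '[-0.006,-0.006,0.002,0, -0.014,-0.013,0.01,0, -0.022,-0.02,0.03,0, -0.03,-0.028,0.07,0, -0.045,-0.042,0.11,0, -0.06,-0.055,0.14,0, -0.06,-0.055,0.14,0]'
python3 - <<'E'
from look import *
im,d,c,M=cam('wrist');W=cloud(d,c,M);cv2.imwrite('pics/w7.png',im[:,:,::-1])
g=im.max(-1);z=W[...,2]
F=W[...,:2]-[451.8,-317.8];x=F@[-.731,-.682];y=F@[.682,-.731]
m=(g<70)&(abs(y)<46)&(x>-60)&(x<45)&(z>140)&(z<203)
P=np.c_[x[m],y[m],z[m]];print(len(P))
from scipy.optimize import least_squares
f=lambda p:np.hypot(P[:,0]-p[0]-p[2]*P[:,1],P[:,2]-p[1]-p[3]*P[:,1])-23
s=least_squares(f,[-20,145,0,0],loss='soft_l1');print(s.x.round(3),np.abs(s.fun).mean())
E
```

```text
t: 12.47
ee_pos: [394.6, -375.0, 305.7]
orientation: [2.914, 1.145, 0.007]
ft_force: [1.2, -0.5, 0.7]
width: 50.0
grasp_force: 0.0
5520
[-2.92100e+01  1.45964e+02 -8.00000e-03  1.00000e-03] 0.4884917001505777
```

View pics/w7.png

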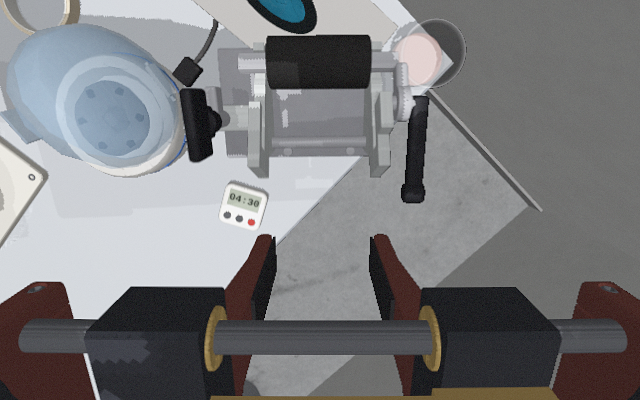

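The roller at (318,60) is square and within about 2 mm of home. Knob (197,125) and lever (415,150) are open, and the gripper is clear.

```bash
python3 -c "
from workcell import ticket
print(ticket.close_job())"
```

```text
the job is handed in; nothing more can be done
None
```

The job is handed in: the roller is home in the open rest (about 1.3 mm off the home point, square to the frame), the cam lever and wing knob are both left open, and the beaker and bottle were not touched.

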